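# Hang the marker caddy back in its keeper between its neighbours

### The job

Hang the pink marker caddy back on the tool rail: take it by its finger grip, lower it through the gap between the two hanging caddies until its hook rests lightly on the blue keeper, feel along the keeper until the hook drops right down into the notch, and let go. Do it gently: never force the hook down or shove a neighbour, and leave both neighbours hanging and everything else on the bench where it is.

Things in the scene. Friction and masses are not known exactly. Their poses are not given: they have to be found in the camera images.
- pink_grip (a point): Middle of the pink caddy's finger grip: an upright ear 12 mm thick (caddy x), 30 mm wide (y), 42 mm high; this point is 25 mm above the ear's underside, 17 mm below its top and 146 mm above the caddy's underside. Caddy x points from pocket to hook, z up. The pink caddy stands on the bench at one of two places to the right, the yellow one at the other.
- pink_hook (a point): Underside of the pink caddy's hook bridge, 36 mm straight below pink_grip. The hook is an upside-down U, open below, 16 mm wide inside (8 mm to each side of this point along caddy x) between the back plate and the lip. The bridge is 9 mm wide (y), the lip 24 mm wide and reaches 18 mm below this point.
- rail_mid (a point): Top edge of the tool rail at mid length. When the pink hook is right in its notch, pink_hook is at the height of this point, with 1.5 mm of play to each side; a hook that misses the notch rests on a horn, 8 mm higher. The notch for it lies up to 10 mm to either side of this point along rail y: WHERE IS NOT MEASURED, it has to be felt (or seen from above).
- green_hook (a point): Underside of the hook bridge of the green caddy (shape of the pink one, holding tape rolls), one of the two hanging neighbours, in a keeper 112 mm to one side of rail_mid (which side varies). It hangs freely and can be knocked out by a push.
- orange_hook (a point): The same point on the orange caddy (holding candles), the other hanging neighbour. The gap between the two neighbours' pockets is 124 mm for the 100 mm wide pink caddy.
- yellow_grip (a point): Middle of the finger grip of the yellow caddy (same shape as the pink one), which stands on the bench and stays there.
- pink_caddy: The pink caddy, about 0.2 kg, origin at the middle of its pocket's underside, 36 mm in front (-x) of and 146 mm below pink_grip. Pocket 100 mm wide (y), 44 mm deep (x), 80 mm high, with pens that reach 98 mm up; behind it a back plate 60 mm wide and 6 mm thick rises to the hook. All four caddies have this shape.
- green_caddy: The green caddy; origin at the middle of its pocket's underside.
- orange_caddy: The orange caddy; origin at the middle of its pocket's underside.
- rail: Tool rail, origin on the bench under rail_mid: rigid upright alloy board 12 mm thick (x), 440 mm long (y), top edge 165 mm up, on two posts at y +-200 mm that end 4 mm higher. Rail x points away from the hanging pockets: hanging caddies have the rail's axes. On its edge three blue keepers, firmly clipped: two horns 8 mm high, 16 mm long (y), with a square 12 mm notch between, floor at the edge.
- tape_roll: Roll of packing tape, 104 mm across, 48 mm high, lying on the bench to the right; a bystander.
- cutter: Orange safety cutter, about 160 mm long, lying on the bench to the right; a bystander.
- plates: Stack of white paper plates, 160 mm across, 40 mm high, on the bench to the left; a bystander.
- cup: Red cup, 76 mm across, 95 mm high, standing on the bench to the left; a bystander.
- tape_gun: Hand tape dispenser lying on its side on the bench to the left; a bystander.
Things that resemble listed ones, but are neither listed nor needed, are in the scene too. What is shaped like the pink_caddy but turquoise is not meant. Leave any turquoise look-alike of the orange_caddy alone.

How it is judged (in metres and radians):
On the way, in this order (a step that is already met when the one before it is completed fails the run):
1. the pink caddy is lifted clear of the bench (distance of pink_grip from where it was at the start of the episode above 0.05 m and height (world z) of pink_grip above 0.19 m), for 0.1 s.
2. its hook is over the rail between the two neighbours and low enough to catch it (z of pink_hook in the frame of rail_mid between -0.004 and 0.014 m and y of pink_hook in the frame of rail_mid between -0.02 and 0.02 m and x of pink_hook in the frame of rail_mid between -0.006 and 0.006 m), for 0.1 s.
At the end, for the whole second after the job is handed in: The pink caddy hangs still and released, its hook right down in the notch of the keeper in the gap (hook underside within 3 mm of the board's top edge; upright and square to the rail within 0.15 rad); the green and orange caddies hang upright (0.15 rad), hooks within 6 mm of where they were (z of pink_hook in the frame of rail_mid between -0.003 and 0.003 m and y of pink_hook in the frame of rail_mid between -0.0135 and 0.0135 m and x of pink_hook in the frame of rail_mid between -0.006 and 0.006 m and angle between each of pink_hook, green_hook, orange_hook's own z axis and vertical below 0.15 rad and angle between the y axis of pink_caddy and the y axis of rail, either way round below 0.15 rad and contact force between pink_caddy and rail above 0.5 N and linear speed of pink_caddy below 0.03 m/s and distance of each of green_hook, orange_hook from where it was at the start of the episode below 0.006 m); the robot touches nothing.
It fails at once if the pink caddy is pressed or struck on the rail or its keepers with more than 20 N (contact force between pink_caddy and rail above 20 N).
It fails at once if the pink caddy pushes the green caddy with more than 8 N (contact force between pink_caddy and green_caddy above 8 N).
It fails at once if the pink caddy pushes the orange caddy with more than 8 N (contact force between pink_caddy and orange_caddy above 8 N).
It fails at once if a hanging neighbour is lifted out of its keeper or knocked off (distance of any of green_hook, orange_hook from where it was at the start of the episode above 0.012 m).
It fails at once if another thing on the bench is disturbed (distance of any of yellow_grip, tape_roll, cutter, plates, cup, tape_gun from where it was at the start of the episode above 0.03 m).
It also fails if it takes over 67 s, if anything falls off the work surface, if the arm or the gripper's body presses on something with over 40 N, if the wrist force passes 120 N, or if a joint passes its speed limit or range.

### The arm

A 7-joint arm with a two-finger parallel gripper is mounted at the origin on the work surface. World frame = base frame: x ahead of the robot, y to its left, z up, the work surface at z = 0. Lengths are in m, angles in degrees, forces in N, time in s.
With the tool pointing down it reaches from about 0.425 to 0.875 m from the base axis. Payload 4.7 kg.
Tool frame: the origin (TCP) lies at the centre of the arm's flange, where the gripper is bolted on; the fingertips stand 182 mm ahead of it and the grasp point (between the pads) lies 164 mm ahead of it; z points along the fingers, y is the line along which they close (so a half turn about z gives the same grasp; the last joint's range is limited). The gripper opens to 87 mm and grips with 3 to 60 N. Pads are 19 mm wide; open, the fingers measure 117 mm over their backs; the gripper's body (75 mm by 190 mm) begins 51 mm behind the grasp point.
Start: joints at [-62.733, 18.392, -4.016, 83.108, 1.295, 78.541, -3.26], TCP at [0.29, 0.582, 0.405] pointing down, gripper open.
Joint ranges: [-163.93, 163.93], [-17.29, 119.83], [-79.2, 71.16], [3.27, 140.29], [-89.18, 269.18], [5.43, 117.66], [-154.24, 154.24]. Speed limits (degrees/s): [147.25, 147.25, 180, 180, 180, 180, 180].

### API

Orientations are given as [roll, pitch, yaw] about the fixed x, y, z axes, in that order (R = Rz(yaw) Ry(pitch) Rx(roll)).
In Python, from cell import env gives the robot as it stands. The module is installed in compiled form; this text tells all that it offers.
- The arm moves only by the tool step_arm, never from a script. Its argument "steps" is one flat list of numbers, 5 for each row, row after row: the opening, from 0 (shut) to 1 (fully open), then the shift along the tool's x, y, z in mm, then the turn about the tool's z in degrees. In form: [grip, dx, dy, dz, roll, grip, dx, dy, dz, roll, ...]. A call has 1 to 12 rows; each row shifts and turns the commanded pose from where the row before left it, along the tool's axes as they then stand; what a row does not reach is not made up. A row lasts 1/8 s, in which the tool goes at most 62.5 mm and 10.7 degrees, less where a joint would pass 70% of its speed; a pose out of reach is approached as far as the arm can. A call with a gripper value outside its range is refused whole. The fingers move at their own pace and stop on an object; "grip_force" is the grip in N (left out, the last holds). Time passes only in rows, so rows that do not move let the fingers close. It gives the time, the measured TCP pose, the force, the opening and the grip force at its end, in the units of the state.
- env.get_obs(): the state, without advancing time (a new reading comes with each control period).
- env.read_camera(name): name is "scene" or "top"; returns a dict with "image" (400x640x3 uint8, red, green, blue), "camera_matrix" (3x3 intrinsics, pixels), "R" (3x3) and "t" (3): a world point X has camera coordinates R X + t. Camera axes: x right, y down, z forward; pixel columns grow to the right and rows downward; lengths in m; the calibration is good to about 2 mm. A picture is of the moment at which its call begins. There is no depth.
- env.sign_off(): hands the job in; it is judged then, once.
The state is a dict: "time_s": time; "qpos": joint angles; "joint_velocities": joint speeds; "effort": joint torques, N m; "tool_pos": TCP position; "tool_rot": TCP orientation; "force": force on the tool from outside, world axes, zero at the start; "wrist_torque": the same for the moment, N m; "grip_width": finger opening in m; "grasp_force": force on a finger pad.
Only numpy, scipy, OpenCV 4.12 (cv2) and the standard library are available. Lean on these libraries where they do the work, as an engineer would, in place of code of your own. Each camera call takes 0.05 s, during which the arm holds its last target. There are 200 camera calls.

## Working session

There is one attempt and no reset: what is moved stays moved. The work goes in short steps, Python scripts to look and compute and a tool call to move; the robot and the scene stay as the last step left them, time stands still between calls to the robot, and variables do not carry over. Pictures are saved under pics/ and viewed, at most 10 in all, crops included, and the job is handed in when it is done.

Besides the shell and the picture viewer there is one more tool, called as name(argument=value, ...), one argument or row to a line, values as JSON. step_arm: Moves the arm, as the interface text tells. Its arguments: {"type":"object","properties":{"steps":{"type":"array","items":{"type":"number"}},"grip_force":{"type":"number"}},"required":["steps"]}

```bash
mkdir -p pics; cat > h.py <<'E'
import numpy as np, cv2
from cell import env
def ray(c,u,v):
    d=c["R"].T@np.linalg.inv(c["camera_matrix"])@np.array([u,v,1.]); o=-c["R"].T@c["t"]; return o,d
def onz(c,u,v,z):
    o,d=ray(c,u,v); return o+d*(z-o[2])/d[2]
def proj(c,X):
    p=c["camera_matrix"]@(c["R"]@np.array(X,float)+c["t"]); return p[:2]/p[2]
def tri(c1,p1,c2,p2):
    o1,d1=ray(c1,*p1);o2,d2=ray(c2,*p2);d1/=np.linalg.norm(d1);d2/=np.linalg.norm(d2)
    s=np.linalg.lstsq(np.c_[d1,-d2],o2-o1,rcond=None)[0];a=o1+s[0]*d1;b=o2+s[1]*d2
    return (a+b)/2,np.linalg.norm(a-b)
def save(c,n,box=None,k=1):
    im=c["image"][...,::-1]
    if box: im=im[box[1]:box[3],box[0]:box[2]]
    cv2.imwrite("pics/"+n,cv2.resize(im,None,fx=k,fy=k,interpolation=cv2.INTER_CUBIC))
E
python3 - <<'E'
from h import *
for n in("scene","top"):
    c=env.read_camera(n);save(c,n+"0.png");print(n,(-c["R"].T@c["t"]).round(3),c["R"].round(2).tolist(),c["camera_matrix"][0,0])
o=env.get_obs();print({k:np.round(v,3).tolist() for k,v in o.items()})
E
```

```text
scene [ 1.326 -0.098  1.335] [[0.18, 0.98, -0.01], [0.82, -0.15, -0.55], [-0.55, 0.09, -0.83]] 518.3810547368987
top [0.296 0.007 1.457] [[0.02, -1.0, -0.0], [-0.99, -0.02, -0.17], [0.17, 0.01, -0.99]] 479.49946736438164
{'time_s': 0.1, 'qpos': [-62.735, 18.437, -4.016, 83.167, 1.295, 78.541, -3.259], 'joint_velocities': [-0.031, -0.076, -0.002, -0.181, -0.072, -0.08, -0.024], 'effort': [0.0, -49.257, -0.405, -31.34, -0.064, 0.04, 0.0], 'tool_pos': [0.29, 0.582, 0.404], 'tool_rot': [-179.9, 0.006, 153.545], 'force': [0.774, -0.373, 0.134], 'wrist_torque': [-0.016, -0.027, 0.033], 'grasp_force': 0.0, 'grip_width': 0.087}
```

View pics/scene0.png

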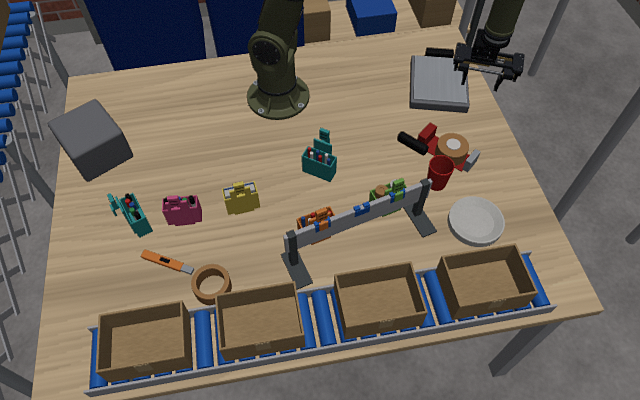

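View pics/top0.png

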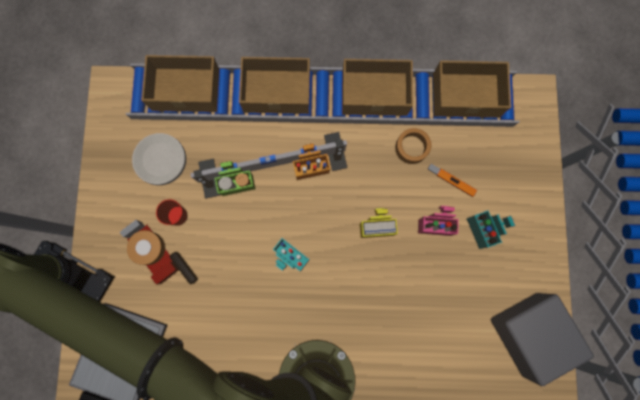

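The scene picture shows pink at (182,208), yellow at (240,197), turquoise look-alikes at (130,213) and (320,160), and the rail from (292,245) to (422,190). In the top picture these are pink (440,222), yellow (378,228), turquoise (490,230) and (290,255), orange hanging at (312,163), green hanging at (233,180), and the blue centre keeper near (268,160). Candidates for pink are pink (440,222), turquoise (490,230), turquoise (290,255) and yellow (378,228); I choose the pink one at (440,222).

```bash
python3 - <<'E'
from h import *
t=env.read_camera("top");s=env.read_camera("scene")
a=cv2.resize(cv2.cvtColor(t["image"],4)[195:250,410:525],None,fx=6,fy=6,interpolation=2)
b=cv2.resize(cv2.cvtColor(t["image"],4)[130:200,190:350],None,fx=5,fy=5,interpolation=2)[:600-0]
a=a[:250*1+80]; w=800
im=np.zeros((600,800,3),np.uint8); a=cv2.resize(a,(520,249)); im[:249,:520]=a; b=b[:350]; im[250:600,:]=b
cv2.imwrite("pics/crop1.png",im)
sc=cv2.resize(cv2.cvtColor(s["image"],4)[175:290,100:260],None,fx=2.5,fy=2.5,interpolation=2)
sd=cv2.resize(cv2.cvtColor(s["image"],4)[170:290,275:445],None,fx=4.5,fy=4.5,interpolation=2)
cv2.imwrite("pics/crop2.png",sd)
h=cv2.cvtColor(t["image"],cv2.COLOR_RGB2HSV)
def blobs(c,lo,hi,mn=15):
    h=cv2.cvtColor(c["image"],cv2.COLOR_RGB2HSV);m=cv2.inRange(h,lo,hi)
    n,l,st,ce=cv2.connectedComponentsWithStats(m)
    for i in range(1,n):
        if st[i,4]>mn: 
            r=cv2.minAreaRect(np.argwhere(l==i)[:,::-1].astype(np.float32))
            print("  ",st[i].tolist(),ce[i].round(1),np.round(r[1],1),round(r[2],1))
for n,c in(("top",t),("scene",s)):
  print(n,"pink");blobs(c,(150,80,60),(175,255,255))
  print(n,"blue");blobs(c,(104,120,60),(125,255,255))
for p in[(445,210),(381,212)]: print(onz(t,*p,.163))
print("rail ends",onz(t,199,176,.169),onz(t,341,145,.169))
E
```

```text
top pink
   [420, 206, 37, 29, 513] [438.5 221.8] [28. 36.] 90.0
top blue
   [132, 67, 12, 45, 391] [137.4  90.5] [44. 11.] 90.0
   [216, 69, 14, 45, 438] [222.5  91.1] [10.1 44.5] 4.1
   [232, 69, 11, 45, 275] [236.2  93.3] [44. 10.] 90.0
   [317, 70, 12, 46, 494] [322.   92.5] [45. 11.] 90.0
   [333, 71, 10, 45, 378] [337.3  93.5] [ 9. 44.] 0.0
   [308, 72, 4, 43, 47] [309.9  94.3] [ 1.7 42.1] 3.1
   [416, 72, 13, 46, 509] [422.   94.5] [45. 12.] 90.0
   [501, 106, 12, 13, 92] [507.9 114. ] [12. 11.] 90.0
   [614, 108, 26, 15, 315] [628.2 115.4] [14. 25.] 90.0
   [402, 111, 10, 6, 25] [408.4 114.6] [5. 9.] 90.0
   [619, 131, 21, 14, 290] [629.1 137.4] [13. 20.] 90.0
   [617, 154, 23, 14, 274] [629.6 160.5] [13. 22.] 90.0
   [270, 156, 5, 6, 23] [272.2 158.1] [5. 4.] 90.0
   [260, 158, 6, 6, 23] [262.5 160.2] [5.1 4.1] 71.6
   [619, 177, 21, 14, 237] [630.9 183.6] [13. 20.] 90.0
   [621, 200, 19, 15, 207] [632.1 207. ] [14. 18.] 90.0
   [623, 224, 17, 15, 178] [633.  231.2] [14. 16.] 90.0
   [486, 226, 6, 5, 26] [488.5 228. ] [4. 5.] 90.0
   [625, 249, 15, 15, 151] [634.2 255.5] [14
[... 1818 characters left out ...]
, 398] [ 95.2 365.6] [58.1 17.4] 79.7
   [381, 331, 16, 4, 34] [388.1 332.5] [ 2.2 15.1] 78.7
   [361, 334, 16, 5, 39] [368.6 336.1] [ 2.3 15.3] 80.5
   [281, 349, 15, 5, 37] [287.8 350.8] [ 2.3 14.5] 80.5
   [260, 353, 16, 5, 38] [267.3 354.6] [ 2.3 15.5] 80.5
   [239, 356, 16, 5, 39] [246.7 358.3] [ 2.3 15.5] 79.7
   [176, 367, 17, 6, 43] [184.1 369.7] [ 2.4 16.7] 78.7
   [155, 372, 17, 5, 42] [162.5 373.8] [ 2.4 16.5] 78.7
   [133, 375, 18, 6, 46] [141.2 377.7] [ 2.4 17.4] 79.7
   [112, 379, 17, 6, 43] [119.8 381.6] [ 2.4 16.6] 79.7
[ 0.47723232 -0.33983418  0.163     ]
[ 0.46804088 -0.16600382  0.163     ]
rail ends [0.55611509 0.33356435 0.169     ] [ 0.65202591 -0.05475896  0.169     ]
```

View pics/crop1.png

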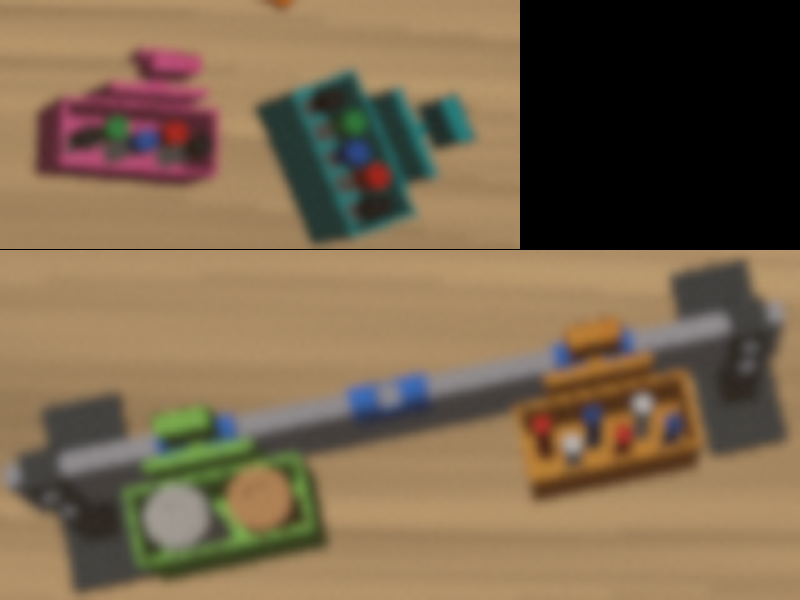

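View pics/crop2.png

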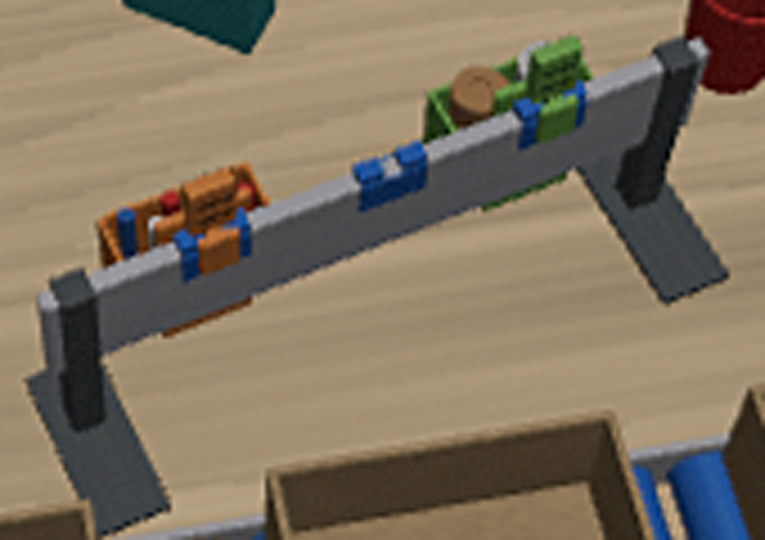

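The top crop shows the pink ear as a bright top face around (448.5,208), beside the turquoise look-alike, so pink is confirmed. The centre keeper is visible, with its notch at about (267.8,159). The scene crop shows that keeper's notch at about (361.5,207).

```bash
python3 - <<'E'
from h import *
t=env.read_camera("top");s=env.read_camera("scene")
def up(c,x0,y0,x1,y1,k=8):
    return cv2.cvtColor(cv2.resize(c["image"][y0:y1,x0:x1],None,fx=k,fy=k,interpolation=cv2.INTER_CUBIC),cv2.COLOR_RGB2HSV)
def cen(c,box,lo,hi,mn=300,k=8):
    m=cv2.inRange(up(c,*box,k),lo,hi); n,l,st,ce=cv2.connectedComponentsWithStats(m);R=[]
    for i in range(1,n):
        if st[i,4]>mn:
            r=cv2.minAreaRect(np.argwhere(l==i)[:,::-1].astype(np.float32))
            f=lambda p:(np.array(p)+.5)/k-.5+np.array(box[:2])
            R.append(f(r[0]));print(f(ce[i]).round(2),f(r[0]).round(2),np.round(np.array(r[1])/k,2),round(r[2],1),st[i,4])
            print("   box",f(st[i,:2]).round(1),f(st[i,:2]+st[i,2:4]-1).round(1))
    return R
print("ear top");cen(t,(430,200,465,216),(145,80,165),(178,255,255))
print("pink scene");cen(s,(155,185,210,230),(145,80,60),(178,255,255))
print("keeper top");cen(t,(252,148,284,170),(100,130,60),(128,255,255))
print("keeper scene");cen(s,(345,195,380,220),(100,130,60),(128,255,255))
for p in[(448.5,208)]: print("ear",onz(t,*p,.163))
a,b=onz(t,192.4,175,.165),onz(t,345,142.4,.165);print("rail",a,b,np.linalg.norm(a-b),(a+b)/2)
print("notch",onz(t,267.6,159.1,.171))
X=np.array([.477,-.345,.163])
print(proj(s,onz(t,448.5,208,.163)))
g=up(t,430,200,465,216)[...,2]
# yaw from pocket long rim edges
p1,p2=onz(t,410+65/4.52,195+98/4.53,.08),onz(t,410+215/4.52,195+108/4.53,.08);d=p1-p2;print("pink yaw",np.degrees(np.arctan2(-d[0],d[1])),np.linalg.norm(d))
save(s,"c3.png",(150,180,215,235),9)
E
```

```text
ear top
[448.7  207.89] [448.03 207.86] [12.01  3.61] 10.1 2085
   box [442.3 205.7] [453.9 210.6]
[445.26 213.96] [444.91 213.84] [20.03  1.85] 6.0 1426
   box [434.9 212.7] [454.8 215.4]
pink scene
[181.27 210.75] [181.33 209.5 ] [30.74 39.87] 83.7 59190
   box [161.3 194.4] [201.4 225.4]
keeper top
[272.18 158.05] [272.33 158.09] [4.97 4.1 ] 74.9 1164
   box [270.1 155.6] [274.2 160.9]
[262.41 160.15] [262.39 160.25] [5.05 4.24] 78.7 1205
   box [260.1 157.7] [264.7 162.8]
keeper scene
[361.7  209.06] [361.29 208.87] [10.16 18.27] 69.0 8389
   box [353.3 201.3] [369.4 216.4]
ear [ 0.48292359 -0.34947684  0.163     ]
rail [0.55934505 0.35293588 0.165     ] [ 0.66083137 -0.06598636  0.165     ] 0.43103981458228285 [0.61008821 0.14347476 0.165     ]
notch [0.60716416 0.14695296 0.171     ]
[171.60065046 196.75126121]
pink yaw -2.614901900685898 0.09556170346226175
```

View pics/c3.png

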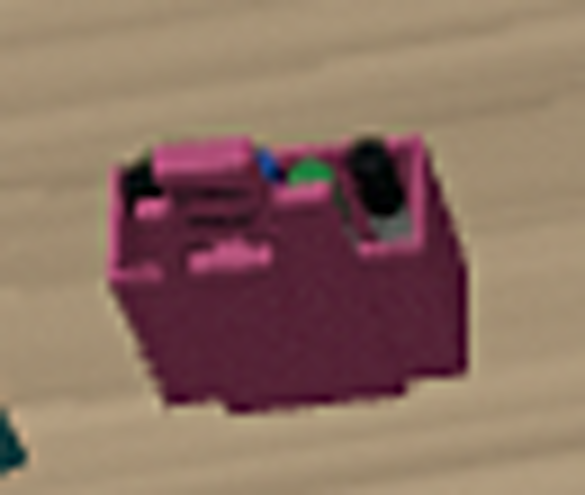

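The c3 crop shows the pink ear's top face centred at (172.4,197.5) in the scene picture. The top-view ray predicts (171.6,196.8), so they agree to about 2 mm.

```bash
cat >> h.py <<'E'
def plan(p0,yaw0,p1,yaw1,n):
    p0,p1=np.array(p0),np.array(p1);y=yaw0;out=[]
    for i in range(n):
        d=(p1-p0)/n*1e3;c,s=np.cos(np.radians(y)),np.sin(np.radians(y))
        out.append([round(c*d[0]+s*d[1],1),round(s*d[0]-c*d[1],1),round(-d[2],1),round((yaw0-yaw1)/n,2)]);y+=(yaw1-yaw0)/n
    for r in out: print(r)
E
python3 - <<'E'
from h import *
plan([.29,.582,.404],153.5,[.48,.27,.46],131,8);print()
plan([.48,.27,.46],131,[.483,-.349,.40],86,12)
t=env.read_camera("top")
a,b=onz(t,272.2,158.07,.172),onz(t,262.4,160.2,.172);print(a,b,np.linalg.norm(a-b),(a+b)/2)
E
```

```text
[np.float64(-38.7), np.float64(-24.3), np.float64(-7.0), 2.81]
[np.float64(-39.8), np.float64(-22.4), np.float64(-7.0), 2.81]
[np.float64(-40.9), np.float64(-20.4), np.float64(-7.0), 2.81]
[np.float64(-41.8), np.float64(-18.4), np.float64(-7.0), 2.81]
[np.float64(-42.7), np.float64(-16.3), np.float64(-7.0), 2.81]
[np.float64(-43.4), np.float64(-14.2), np.float64(-7.0), 2.81]
[np.float64(-44.0), np.float64(-12.0), np.float64(-7.0), 2.81]
[np.float64(-44.6), np.float64(-9.9), np.float64(-7.0), 2.81]

[np.float64(-39.1), np.float64(-33.7), np.float64(5.0), 3.75]
[np.float64(-41.2), np.float64(-31.0), np.float64(5.0), 3.75]
[np.float64(-43.2), np.float64(-28.3), np.float64(5.0), 3.75]
[np.float64(-44.9), np.float64(-25.4), np.float64(5.0), 3.75]
[np.float64(-46.5), np.float64(-22.4), np.float64(5.0), 3.75]
[np.float64(-47.8), np.float64(-19.3), np.float64(5.0), 3.75]
[np.float64(-49.0), np.float64(-16.1), np.float64(5.0), 3.75]
[np.float64(-49.9), np.float64(-12.9), np.float64(5.0), 3.75]
[np.float64(-50.7), np.float64(-9.6), np.float64(5.0), 3.75]
[np.float64(-51.2), np.float64(-6.3), np.float64(5.0), 3.75]
[np.float64(-51.5), np.float64(-2.9), np.float64(5.0), 3.75]
[np.float64(-51.6), np.float64(0.5), np.float64(5.0), 3.75]
[0.6100989  0.13428851 0.172     ] [0.60351591 0.16103465 0.172     ] 0.027544352346380693 [0.6068074  0.14766158 0.172     ]
```

step_arm(
  steps=[1, -38.7, -24.3, -7, 2.8, 1, -39.8, -22.4, -7, 2.8, 1, -40.9, -20.4, -7, 2.8, 1, -41.8, -18.4, -7, 2.8, 1, -42.7, -16.3, -7, 2.8, 1, -43.4, -14.2, -7, 2.8, 1, -44, -12, -7, 2.8, 1, -44.6, -9.9, -7, 2.8],
)

```text
time_s: 1.35
tool_pos: [0.4807, 0.2687, 0.4612]
tool_rot: [180.0, -0.0, 131.1]
force: [0.6, 0.1, -0.5]
grip_width: 0.0869
grasp_force: 0.0
```

step_arm(
  steps=[1, -39.1, -33.7, 5, 3.75, 1, -41.2, -31, 5, 3.75, 1, -43.2, -28.3, 5, 3.75, 1, -44.9, -25.4, 5, 3.75, 1, -46.5, -22.4, 5, 3.75, 1, -47.8, -19.3, 5, 3.75, 1, -49, -16.1, 5, 3.75, 1, -49.9, -12.9, 5, 3.75, 1, -50.7, -9.6, 5, 3.75, 1, -51.2, -6.3, 5, 3.75, 1, -51.5, -2.9, 5, 3.75, 1, -51.6, 0.5, 5, 3.75],
)

```text
time_s: 2.85
tool_pos: [0.4846, -0.3503, 0.4009]
tool_rot: [179.9, -0.0, 86.1]
force: [1.4, 0.4, 0.7]
grip_width: 0.0869
grasp_force: 0.0
```

step_arm(
  steps=[1, 0, 0, 0, 0, 1, 0, 0, 0, 0],
)

```text
time_s: 3.1
tool_pos: [0.4848, -0.3485, 0.4005]
tool_rot: [-180.0, -0.0, 86.2]
force: [0.3, 0.6, 0.8]
grip_width: 0.0871
grasp_force: 0.0
```

step_arm(
  steps=[1, 0, -1.5, 20, 0, 1, 0, 0, 25, 0, 1, 0, 0, 25, 0, 1, 0, 0, 15, 0, 1, 0, 0, 5.5, 0, 1, 0, 0, 0, 0],
)

```text
time_s: 3.85
tool_pos: [0.4834, -0.3486, 0.3106]
tool_rot: [180.0, -0.0, 86.2]
force: [0.2, 0.0, 0.8]
grip_width: 0.0868
grasp_force: 0.0
```

step_arm(
  steps=[0.5, 0, 0, 0, 0, 0.3, 0, 0, 0, 0, 0, 0, 0, 0, 0, 0, 0, 0, 0, 0, 0, 0, 0, 0, 0, 0, 0, 0, 0, 0, 0, 0, 0, 0, 0, 0, 0, 0, 0, 0],
  grip_force=20,
)

```text
time_s: 4.85
tool_pos: [0.4831, -0.3488, 0.3102]
tool_rot: [180.0, -0.0, 86.1]
force: [0.9, 0.7, -0.1]
grip_width: 0.015
grasp_force: 0.0
```

step_arm(
  steps=[0, 0, 0, 0, 0, 0, 0, 0, 0, 0, 0, 0, 0, 0, 0],
)

```text
time_s: 5.22
tool_pos: [0.483, -0.3489, 0.3102]
tool_rot: [-180.0, -0.0, 86.1]
force: [-0.7, 0.0, 1.2]
grip_width: 0.0118
grasp_force: 20.0
```

```bash
python3 - <<'E'
from h import *
plan([.483,-.349,.40],86,[.49,.05,.56],103.6,10);print()
o=env.get_obs();print(o["grip_width"],o["grasp_force"],o["force"])
E
```

```text
[np.float64(39.9), np.float64(-2.1), np.float64(-16.0), -1.76]
[np.float64(39.9), np.float64(-0.9), np.float64(-16.0), -1.76]
[np.float64(39.9), np.float64(0.4), np.float64(-16.0), -1.76]
[np.float64(39.9), np.float64(1.6), np.float64(-16.0), -1.76]
[np.float64(39.8), np.float64(2.8), np.float64(-16.0), -1.76]
[np.float64(39.7), np.float64(4.0), np.float64(-16.0), -1.76]
[np.float64(39.6), np.float64(5.3), np.float64(-16.0), -1.76]
[np.float64(39.4), np.float64(6.5), np.float64(-16.0), -1.76]
[np.float64(39.2), np.float64(7.7), np.float64(-16.0), -1.76]
[np.float64(38.9), np.float64(8.9), np.float64(-16.0), -1.76]

0.01179872685115586 19.984950089128688 [-0.66984945  0.04007247  1.15568837]
```

step_arm(
  steps=[0, 0, 0, -10, 0, 0, 0, 0, -15, 0, 0, 0, 0, -25, 0, 0, 0, 0, -30, 0, 0, 0, 0, -30, 0, 0, 0, 0, -30, 0, 0, 0, 0, -30, 0, 0, 0, 0, -25, 0, 0, 0, 0, -15, 0, 0, 0, 0, 0, 0],
  grip_force=25,
)

```text
time_s: 6.48
tool_pos: [0.483, -0.3491, 0.5215]
tool_rot: [179.9, 0.0, 86.1]
force: [-0.2, -0.2, -2.9]
grip_width: 0.0119
grasp_force: 25.0
```

```bash
python3 - <<'E'
from h import *
o=env.get_obs();print(o["tool_pos"],o["tool_rot"],o["grip_width"],o["grasp_force"],o["force"],o["wrist_torque"])
r=np.radians(13.6);R=np.array([[np.cos(r),-np.sin(r),0],[np.sin(r),np.cos(r),0],[0,0,1]])
n=np.array([.608,.147,.164]); 
plan(o["tool_pos"],o["tool_rot"][2],[.52,.08,.52],103.6,12);print()
print(n+R@[-.03,0,.366])
s=env.read_camera("scene");save(s,"lift.png",(120,60,320,210),4)
E
```

```text
[ 0.48302372 -0.3491136   0.52151356] [1.79877385e+02 4.99406804e-02 8.61337473e+01] 0.011915527214516565 24.987767098937184 [-0.22948556 -0.16417819 -2.88880574] [-0.05925817  0.00490958 -0.01167356]
[np.float64(35.9), np.float64(0.7), np.float64(0.1), np.float64(-1.46)]
[np.float64(35.9), np.float64(1.6), np.float64(0.1), np.float64(-1.46)]
[np.float64(35.8), np.float64(2.5), np.float64(0.1), np.float64(-1.46)]
[np.float64(35.7), np.float64(3.4), np.float64(0.1), np.float64(-1.46)]
[np.float64(35.6), np.float64(4.3), np.float64(0.1), np.float64(-1.46)]
[np.float64(35.5), np.float64(5.2), np.float64(0.1), np.float64(-1.46)]
[np.float64(35.4), np.float64(6.1), np.float64(0.1), np.float64(-1.46)]
[np.float64(35.2), np.float64(7.0), np.float64(0.1), np.float64(-1.46)]
[np.float64(35.0), np.float64(7.9), np.float64(0.1), np.float64(-1.46)]
[np.float64(34.8), np.float64(8.8), np.float64(0.1), np.float64(-1.46)]
[np.float64(34.6), np.float64(9.7), np.float64(0.1), np.float64(-1.46)]
[np.float64(34.3), np.float64(10.5), np.float64(0.1), np.float64(-1.46)]

[0.57884117 0.13994574 0.53      ]
```

View pics/lift.png

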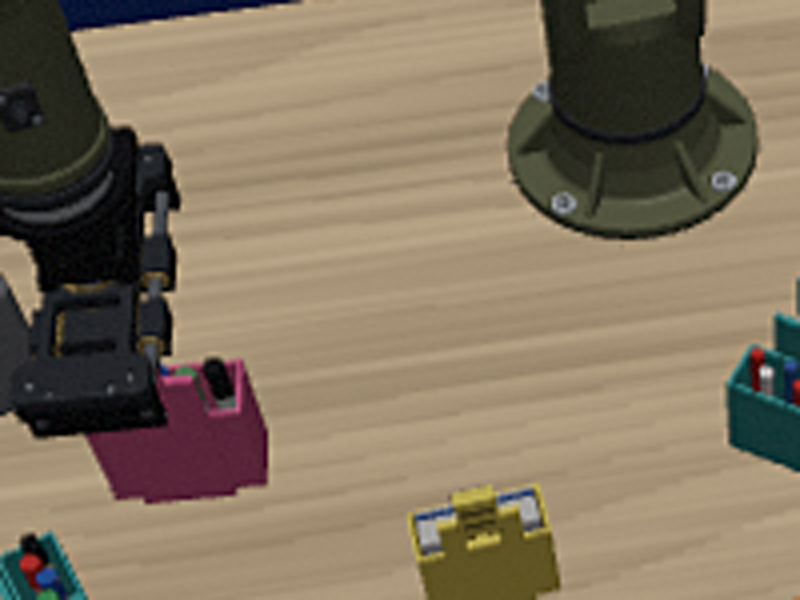

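The picture shows pink hanging upright in the fingers, around (170,430) in the crop, clear of the yellow caddy at (480,540).

step_arm(
  steps=[0, 20, 0.5, -3, -1.4, 0, 36, 1.6, -3, -1.4, 0, 36, 2.5, -3, -1.4, 0, 36, 3.4, -3, -1.4, 0, 36, 4.3, 0, -1.4, 0, 36, 5.2, 0, -1.5, 0, 36, 6, 0, -1.5, 0, 36, 7, 0, -1.5, 0, 36, 8, 0, -1.5, 0, 35, 9, 0, -1.5, 0, 35, 9.7, 0, -1.5, 0, 30, 10.5, 0, -1.4],
)

```text
time_s: 8.02
tool_pos: [0.5198, 0.0675, 0.5317]
tool_rot: [-179.9, -0.0, 103.8]
force: [-0.1, -1.4, -2.7]
grip_width: 0.0119
grasp_force: 25.0
```

step_arm(
  steps=[0, 15, 10, 0, 0, 0, 0, 0, 0, 0, 0, 0, 0, 0, 0],
)

```text
time_s: 8.4
tool_pos: [0.5269, 0.0799, 0.5323]
tool_rot: [-180.0, 0.1, 103.4]
force: [0.1, 0.2, -0.8]
grip_width: 0.0118
grasp_force: 25.0
```

```bash
python3 - <<'E'
from h import *
o=env.get_obs();p=o["tool_pos"];y=o["tool_rot"][2];print(p,o["tool_rot"],o["force"])
# neighbours hook & rail orientation from top
t=env.read_camera("top")
def cen(box,lo,hi,mn=200,k=8):
    x0,y0,x1,y1=box
    m=cv2.inRange(cv2.cvtColor(cv2.resize(t["image"][y0:y1,x0:x1],None,fx=k,fy=k,interpolation=2),cv2.COLOR_RGB2HSV),lo,hi)
    n,l,st,ce=cv2.connectedComponentsWithStats(m)
    for i in range(1,n):
        if st[i,4]>mn:
            q=(ce[i]+.5)/k-.5+np.array([x0,y0]);print(q.round(2),onz(t,*q,.172).round(4),st[i,4])
print("keepers");cen((215,135,325,178),(100,130,60),(128,255,255))
plan(p,y,[.5792,.140,.53],103.6,3)
g=p-[0,0,.164]; 
im=t["image"][...,::-1][100:230,180:360].copy()
cv2.imwrite("pics/pre.png",cv2.resize(im,None,fx=4.4,fy=4.4,interpolation=2))
E
```

```text
[0.52693982 0.07989018 0.53225055] [-1.79980186e+02  6.11475026e-02  1.03387836e+02] [ 0.0510297   0.20460872 -0.76393017]
keepers
[234.44 165.23] [0.5877 0.2373 0.172 ] 476
[np.float64(15.5), np.float64(21.6), np.float64(0.8), np.float64(-0.07)]
[np.float64(15.4), np.float64(21.6), np.float64(0.8), np.float64(-0.07)]
[np.float64(15.4), np.float64(21.6), np.float64(0.8), np.float64(-0.07)]
```

View pics/pre.png

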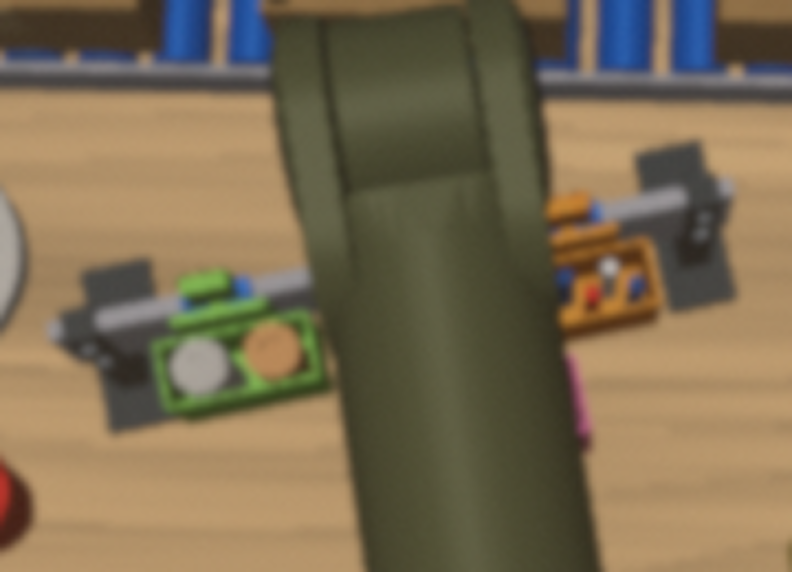

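The top picture shows the arm covering the gap, with both neighbours still hanging. I'll refine the rail's centreline and notch from the first pictures, where the view is clear.

```bash
python3 - <<'E'
from h import *
m=np.array([.609,.1435]);r=np.radians(13.6);ex=np.array([np.cos(r),np.sin(r)]);ey=np.array([-ex[1],ex[0]])
def samp(c,im,xs,ys,z):
    P=np.array([[proj(c,[*(m+x*ex+y*ey),z]) for y in ys] for x in xs],np.float32)
    return cv2.remap(im,P[...,0],P[...,1],cv2.INTER_CUBIC)
xs=np.arange(-14,15,1)/1e3
for n in("top","scene"):
    c=env.read_camera(n);im=cv2.imread(f"pics/{n}0.png").astype(np.float32)
    g=im.mean(2)
    for a,b in((-.075,-.03),(.035,.075)) if n=="top" else ((-.08,-.03),(.035,.08)):
        p=samp(c,g,xs,np.linspace(a,b,25),.165).mean(1);print(n,a,[int(v) for v in p])
    if n=="top":
      for a,b in((-.19,-.15),(.15,.19)):
        p=samp(c,g,xs,np.linspace(a,b,25),.165).mean(1);print(n,a,[int(v) for v in p])
    bl=im[...,0]-im[...,2];ys=np.arange(-34,36,1)/1e3
    p=samp(c,bl,np.linspace(-.004,.004,7),ys,.173).mean(0);print(n,"blue y -34..35",[int(v) for v in p])
E
```

```text
top -0.075 [65, 64, 64, 64, 65, 67, 70, 75, 83, 91, 101, 111, 120, 127, 133, 136, 139, 140, 141, 141, 141, 140, 140, 139, 139, 138, 137, 137, 137]
top 0.035 [65, 64, 64, 64, 65, 67, 70, 76, 83, 92, 102, 112, 120, 128, 133, 137, 139, 140, 140, 140, 139, 138, 136, 135, 134, 133, 132, 132, 131]
top -0.19 [60, 60, 60, 61, 62, 64, 68, 73, 81, 89, 99, 108, 117, 124, 130, 134, 136, 137, 136, 134, 130, 126, 120, 114, 107, 100, 94, 89, 86]
top 0.15 [60, 60, 60, 60, 62, 65, 69, 75, 83, 92, 102, 111, 120, 127, 132, 136, 137, 137, 136, 133, 129, 122, 114, 105, 95, 86, 79, 73, 70]
top blue y -34..35 [-6, -6, -5, -5, -5, -5, -6, -6, -6, -6, -6, -4, -1, 3, 11, 21, 33, 48, 62, 74, 86, 93, 98, 103, 103, 103, 103, 102, 97, 90, 80, 66, 53, 41, 29, 21, 16, 11, 10, 10, 11, 13, 19, 28, 39, 54, 67, 79, 90, 97, 101, 104, 105, 105, 104, 102, 97, 88, 77, 62, 47, 33, 18, 9, 3, -2, -4, -5, -6, -6]
scene -0.08 [130, 127, 125, 123, 121, 120, 120, 118, 117, 117, 121, 129, 139, 145, 149, 149, 149, 149, 150, 152, 155, 155, 149, 135, 117, 98, 83, 73, 69]
scene 0.035 [73, 70, 67, 64, 59, 54, 48, 40, 35, 38, 55, 84, 117, 141, 152, 155, 154, 152, 152, 153, 156, 155, 148, 133, 113, 95, 80, 72, 69]
scene blue y -34..35 [-35, -36, -36, -37, -35, -34, -34, -35, -35, -35, -35, -36, -39, -43, -44, -36, -17, 8, 36, 61, 74, 76, 75, 74, 75, 71, 65, 63, 66, 69, 69, 63, 54, 38, 17, -1, -5, 0, 1, -2, -10, -15, -15, -14, -7, 12, 41, 67, 78, 73, 63, 59, 59, 59, 56, 55, 59, 68, 78, 85, 79, 55, 20, -9, -23, -23, -18, -13, -8, -5]
```

```bash
python3 - <<'E'
from h import *
o=env.get_obs();plan(o["tool_pos"],o["tool_rot"][2],[.6108,.149,.532],103.6,5)
E
```

```text
[np.float64(9.5), np.float64(19.5), np.float64(0.1), np.float64(-0.04)]
[np.float64(9.5), np.float64(19.6), np.float64(0.1), np.float64(-0.04)]
[np.float64(9.5), np.float64(19.6), np.float64(0.1), np.float64(-0.04)]
[np.float64(9.5), np.float64(19.6), np.float64(0.1), np.float64(-0.04)]
[np.float64(9.5), np.float64(19.6), np.float64(0.1), np.float64(-0.04)]
```

step_arm(
  steps=[0, 4.5, 9.8, 0, -0.2, 0, 9.5, 19.6, 0, 0, 0, 9.5, 19.6, 0, 0, 0, 9.5, 19.6, 0, 0, 0, 9.5, 19.5, 0, 0, 0, 5, 9.7, 0, 0, 0, 0, 0, 0, 0, 0, 0, 0, 0, 0],
)

```text
time_s: 9.55
tool_pos: [0.6103, 0.1502, 0.5324]
tool_rot: [-180.0, 0.0, 103.7]
force: [-0.2, -0.3, -1.6]
grip_width: 0.0114
grasp_force: 25.0
```

step_arm(
  steps=[0, 0, 0, 10, 0, 0, 0, 0, 20, 0, 0, 0, 0, 20, 0, 0, 0, 0, 20, 0, 0, 0, 0, 12, 0, 0, 0, 0, 0, 0, 0, 0, 0, 0, 0, 0, 0, 0, 0, 0],
)

```text
time_s: 10.55
tool_pos: [0.6107, 0.1509, 0.4513]
tool_rot: [179.9, -0.0, 103.7]
force: [0.1, 0.7, -1.2]
grip_width: 0.012
grasp_force: 25.0
```

```bash
python3 - <<'E'
from h import *
o=env.get_obs();p=o["tool_pos"];print(p,o["tool_rot"],o["force"])
s=env.read_camera("scene")
print("grip px",proj(s,p-[0,0,.164]),"hook",proj(s,p-[0,0,.2]))
save(s,"low.png",(275,110,445,240),4.5)
E
```

```text
[0.61066614 0.15087931 0.45128309] [ 1.79901599e+02 -8.73833591e-03  1.03739900e+02] [ 0.13873828  0.74190212 -1.21611259]
grip px [364.60410927 179.91526889] hook [363.57262106 188.17826937]
```

View pics/low.png

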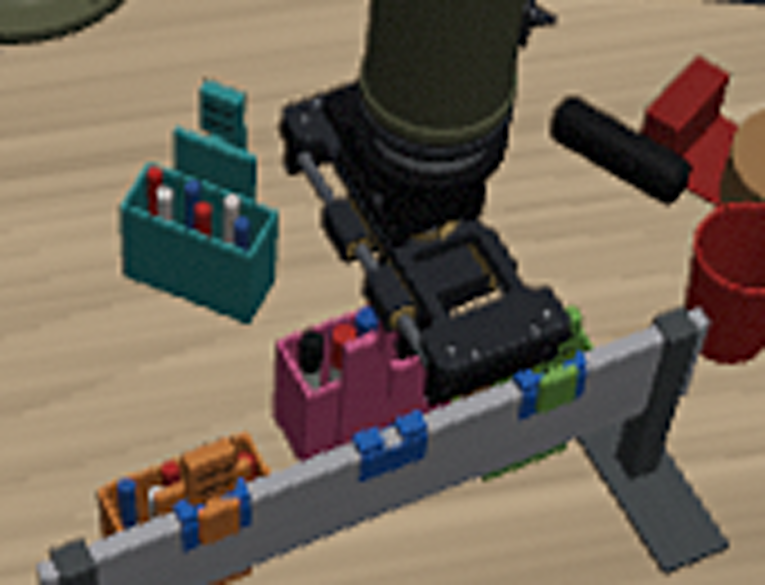

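The picture shows pink above the gap, with its left pocket edges at crop (277,343) to (303,458). The gripper hides the hook, the keeper is at (392,440), and both neighbours hang as before. I'll check the in-hand offset from the pocket corners.

```bash
python3 - <<'E'
from h import *
o=env.get_obs();p=o["tool_pos"];r=np.radians(o["tool_rot"][2]-90)
R=np.array([[np.cos(r),-np.sin(r),0],[np.sin(r),np.cos(r),0],[0,0,1]]);g=p-[0,0,.164]
s=env.read_camera("scene")
for n,v in(("front-left bottom",[-.058,-.05,-.146]),("front-left top",[-.058,-.05,-.066]),("rear-left bottom",[-.014,-.05,-.146]),("rear-left top",[-.014,-.05,-.066])):
    q=proj(s,g+R@v);print(n,((q-[275,110])*4.5+1.75).round(1))
for v in([.001,0,0],[0,.001,0],[0,0,.001]): print((proj(s,g+R@v)-proj(s,g))*4.5)
# pink edge, rows averaged
b=s["image"].astype(float)
m=cv2.inRange(cv2.cvtColor(cv2.resize(s["image"][170:225,325:380],None,fx=8,fy=8,interpolation=2),cv2.COLOR_RGB2HSV),(150,80,50),(178,255,255))
for row in(180,184,188,192,196,200,204,208,210,212): 
    w=np.where(m[int((row-170+.5)*8)])[0]; print(row,(w[0]/8+325-.5).round(2) if len(w) else None,end="; ")
w=np.argwhere(m);print("lowest",w[:,0].max()/8+170, w[w[:,0]==w[:,0].max()].mean(0)[1]/8+325)
E
```

```text
front-left bottom [271.2 412.8]
front-left top [274.6 337.6]
rear-left bottom [302.5 468.6]
rear-left top [307.6 394.8]
[0.83144898 1.34458368]
[ 1.61813227 -0.61113424]
[ 0.13199259 -1.05747908]
180 349.5; 184 338.38; 188 336.25; 192 335.88; 196 335.62; 200 335.62; 204 336.5; 208 339.12; 210 340.12; 212 None; lowest 222.125 328.25
```

step_arm(
  steps=[0, -1.5, 0, 5, 0, 0, 0, 0, 12, 0, 0, 0, 0, 12, 0, 0, 0, 0, 12, 0, 0, 0, 0, 9, 0, 0, 0, 0, 3, 0, 0, 0, 0, 0, 0, 0, 0, 0, 0, 0],
)

```text
time_s: 11.65
tool_pos: [0.611, 0.1495, 0.3978]
tool_rot: [179.9, -0.0, 103.7]
force: [-0.2, 1.3, -2.1]
grip_width: 0.0121
grasp_force: 25.0
```

step_arm(
  steps=[0, 0, 0, 2, 0, 0, 0, 0, 2, 0, 0, 0, 0, 2, 0, 0, 0, 0, 2, 0, 0, 0, 0, 2, 0, 0, 0, 0, 0, 0],
)

```text
time_s: 12.4
tool_pos: [0.6108, 0.1495, 0.387]
tool_rot: [-180.0, 0.0, 103.7]
force: [-0.3, 0.1, -1.7]
grip_width: 0.0117
grasp_force: 25.0
```

step_arm(
  steps=[0, 0, 0, 2, 0, 0, 0, 0, 2, 0, 0, 0, 0, 2, 0, 0, 0, 0, 1, 0, 0, 0, 0, 1, 0, 0, 0, 0, 0, 0],
)

```text
time_s: 13.15
tool_pos: [0.6108, 0.1495, 0.3792]
tool_rot: [-180.0, -0.0, 103.7]
force: [-0.1, 0.5, -2.3]
grip_width: 0.0118
grasp_force: 25.0
```

step_arm(
  steps=[0, 0, 0, 1, 0, 0, 0, 0, 1, 0, 0, 0, 0, 1, 0, 0, 0, 0, 1, 0, 0, 0, 0, 0, 0, 0, 0, 0, 0, 0],
)

```text
time_s: 13.9
tool_pos: [0.6108, 0.1495, 0.3753]
tool_rot: [180.0, -0.0, 103.7]
force: [1.2, 0.5, -1.2]
grip_width: 0.0121
grasp_force: 25.0
```

step_arm(
  steps=[0, 0, 0, 1, 0, 0, 0, 0, 1, 0, 0, 0, 0, 0, 0, 0, 0, 0, 0, 0],
)

```text
time_s: 14.4
tool_pos: [0.6108, 0.1495, 0.3733]
tool_rot: [180.0, -0.0, 103.7]
force: [-0.7, 0.1, -1.9]
grip_width: 0.0119
grasp_force: 25.0
```

step_arm(
  steps=[0, 0, 0, 1, 0, 0, 0, 0, 0, 0, 0, 0, 0, 0, 0],
)

```text
time_s: 14.78
tool_pos: [0.6109, 0.1495, 0.3723]
tool_rot: [180.0, -0.0, 103.7]
force: [-0.8, -0.2, -1.6]
grip_width: 0.0119
grasp_force: 25.0
```

step_arm(
  steps=[0, 0, 0, 1, 0, 0, 0, 0, 0, 0, 0, 0, 0, 0, 0],
)

```text
time_s: 15.15
tool_pos: [0.6108, 0.1495, 0.3713]
tool_rot: [180.0, -0.0, 103.7]
force: [0.4, -0.3, -1.2]
grip_width: 0.0117
grasp_force: 25.0
```

step_arm(
  steps=[0, 0, 0, 1, 0, 0, 0, 0, 0, 0, 0, 0, 0, 0, 0],
)

```text
time_s: 15.52
tool_pos: [0.6109, 0.1495, 0.3703]
tool_rot: [180.0, -0.0, 103.7]
force: [-0.1, 0.1, -2.0]
grip_width: 0.0117
grasp_force: 25.0
```

step_arm(
  steps=[0, 0, 0, 1, 0, 0, 0, 0, 0, 0, 0, 0, 0, 0, 0],
)

```text
time_s: 15.9
tool_pos: [0.6108, 0.1495, 0.3693]
tool_rot: [180.0, -0.0, 103.7]
force: [0.5, 0.4, -1.0]
grip_width: 0.0116
grasp_force: 25.0
```

step_arm(
  steps=[0, 0, 0, 1, 0, 0, 0, 0, 0, 0, 0, 0, 0, 0, 0],
)

```text
time_s: 16.27
tool_pos: [0.6108, 0.1495, 0.3683]
tool_rot: [-180.0, -0.0, 103.7]
force: [-0.9, -0.1, -1.8]
grip_width: 0.0118
grasp_force: 25.0
```

The hook is already 5 mm below the horn tops with no contact, so it is in the notch.

step_arm(
  steps=[0, 0, 0, 1, 0, 0, 0, 0, 0, 0, 0, 0, 0, 0, 0],
)

```text
time_s: 16.65
tool_pos: [0.6108, 0.1495, 0.3673]
tool_rot: [180.0, -0.0, 103.7]
force: [-0.6, -0.5, -1.4]
grip_width: 0.0119
grasp_force: 25.0
```

step_arm(
  steps=[0, 0, 0, 1, 0, 0, 0, 0, 0, 0, 0, 0, 0, 0, 0],
)

```text
time_s: 17.02
tool_pos: [0.6108, 0.1495, 0.3663]
tool_rot: [180.0, -0.0, 103.7]
force: [0.3, -0.3, -1.2]
grip_width: 0.0117
grasp_force: 25.0
```

step_arm(
  steps=[0, 0, 0, 0.7, 0, 0, 0, 0, 0, 0, 0, 0, 0, 0, 0],
)

```text
time_s: 17.4
tool_pos: [0.6109, 0.1495, 0.3656]
tool_rot: [180.0, -0.0, 103.7]
force: [-0.4, 0.4, -1.5]
grip_width: 0.012
grasp_force: 25.0
```

step_arm(
  steps=[0, 0, 0, 0.5, 0, 0, 0, 0, 0, 0, 0, 0, 0, 0, 0],
)

```text
time_s: 17.77
tool_pos: [0.6109, 0.1495, 0.3653]
tool_rot: [180.0, -0.0, 103.7]
force: [0.2, -0.4, -0.3]
grip_width: 0.012
grasp_force: 25.0
```

step_arm(
  steps=[0, 0, 0, 0.5, 0, 0, 0, 0, 0, 0, 0, 0, 0, 0, 0],
)

```text
time_s: 18.15
tool_pos: [0.6109, 0.1494, 0.3652]
tool_rot: [180.0, -0.0, 103.7]
force: [-2.6, -0.5, 4.7]
grip_width: 0.0115
grasp_force: 25.0
```

Contact is at the floor height: TCP z 0.365, so the hook underside is at about 0.165.

step_arm(
  steps=[0, 0, 0, -0.5, 0, 0, 0, 0, 0, 0, 0.15, 0, 0, 0, 0, 0.2, 0, 0, 0, 0, 0.3, 0, 0, 0, 0, 0.5, 0, 0, 0, 0, 0.5, 0, 0, 0, 0, 0.5, 0, 0, 0, 0, 0.5, 0, 0, 0, 0],
)

```text
time_s: 19.27
tool_pos: [0.6109, 0.1494, 0.3651]
tool_rot: [180.0, -0.0, 103.7]
force: [0.2, 0.0, 0.6]
grip_width: 0.0429
grasp_force: 0.0
```

step_arm(
  steps=[0.5, 0, 0, -5, 0, 0.5, 0, 0, -10, 0, 0.5, 0, 0, -15, 0, 0.5, 0, 0, -30, 0, 0.5, 0, 0, -40, 0, 0.5, 0, 0, -40, 0, 0.5, 0, 0, -20, 0, 0.5, 0, 0, 0, 0],
)

```text
time_s: 20.27
tool_pos: [0.6109, 0.1492, 0.5281]
tool_rot: [179.7, -0.0, 103.7]
force: [0.2, -1.1, -0.3]
grip_width: 0.0434
grasp_force: 0.0
```

step_arm(
  steps=[0.5, 30, -30, 0, 0, 0.5, 40, -50, 0, 0, 0.5, 40, -50, 0, 0, 0.5, 20, -20, 0, 0, 0.5, 0, 0, 0, 0],
)

```text
time_s: 20.9
tool_pos: [0.4349, 0.2404, 0.5246]
tool_rot: [-180.0, -0.0, 104.0]
force: [0.7, -0.1, -0.2]
grip_width: 0.0437
grasp_force: 0.0
```

```bash
python3 - <<'E'
from h import *
s=env.read_camera("scene");t=env.read_camera("top")
a=cv2.resize(s["image"][150:290,275:445],None,fx=3.5,fy=3.5,interpolation=2)[...,::-1]
cv2.imwrite("pics/end.png",a)
m=np.array([.6119,.1442]);r=np.radians(13.6)
n=m+.0049*np.array([-np.sin(r),np.cos(r)])
for z,l in((.218,"ear top in notch"),(.226,"on horn")): print(l,(proj(s,[*n,z])-[275,150])*3.5)
E
```

```text
ear top in notch [304.30917753 159.70202061]
on horn [305.05254949 153.64962837]
```

View pics/end.png

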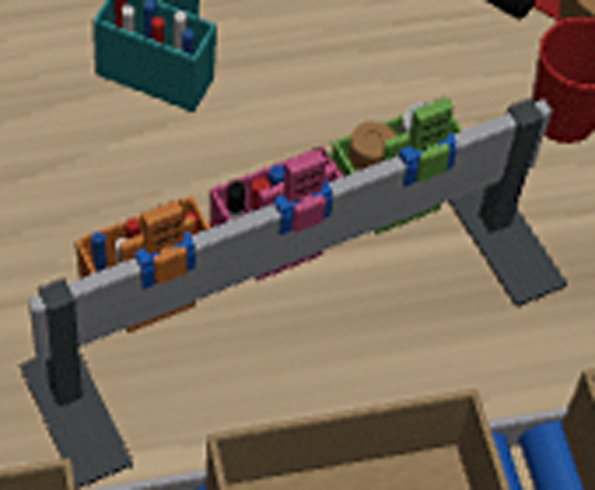

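The picture shows pink's hook seated in the middle keeper at (305,205), level with its neighbours, both of which hang as before. The gripper is clear.

```bash
python3 -c "
from cell import env
print(env.sign_off())"
```

```text
the job is handed in; nothing more can be done
None
```

The pink caddy hangs released in the notch of the middle keeper, seen in the last camera picture. Green and orange still hang in place, the gripper is clear, and the job was handed in at about 21 s; no verdict came back. The hook went straight into the notch, so no feeling along the keeper was needed.

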